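Reset the spring-button length stop

ROBOT

A 7-joint arm with a two-finger parallel gripper is mounted at the origin on the work surface. World frame = base frame: x ahead of the robot, y to its left, z up, the work surface at z = 0. Lengths are in m, angles in rad, forces in N, time in s.
With the tool pointing down it reaches from about 0.4 to 0.85 m from the base axis. Payload 4.5 kg.
Tool frame: the origin (TCP) lies midway between the tips of the shut fingers; the grasp point (between the pads) lies 19 mm behind it; z points along the fingers, y is the direction in which the jaws open and shut (so a half turn about z gives the same grasp; the last joint's range is limited). The gripper opens to 88 mm and grips with 3 to 60 N. Pads are 18 mm wide; open, the fingers measure 123 mm over their backs; the gripper's body (75 mm by 187 mm) begins 45 mm behind the grasp point.
Start: joints at [-1.073, 0.689, -0.195, 1.565, 0.157, 0.902, -0.215], TCP at [0.28, 0.559, 0.239] pointing down, gripper open.
Joint ranges: [-3.01, 3.01], [-0.46, 2.08], [-1.47, 1.51], [0.13, 2.56], [-1, 4.14], [0.04, 2.09], [-2.66, 2.66]. Speed limits (rad/s): [2.57, 2.57, 3.14, 3.14, 3.14, 3.14, 3.14].

INTERFACE

Orientations are given as [roll, pitch, yaw] about the fixed x, y, z axes, in that order (R = Rz(yaw) Ry(pitch) Rx(roll)).
In Python, from station import get_obs, snapshot, job_done, search_frame, mark_of gives the robot as it stands.
- The arm moves only by the shell command python3 -m handwheel 'ROWS' [OPENING] [FORCE]. ROWS is JSON, a list of rows, each a list of 4 numbers: the shift along the world's x, y, z in units of 0.25 m (1.0 is 0.25 m), then the turn about the world's z in units of pi/4 rad (1.0 is pi/4 rad). In form: [[dx, dy, dz, spin], ...]. A call has 1 to 20 rows; each row is the pose to reach, as a shift and turn from the pose commanded when the call began; what a row does not reach only later rows make up. A row lasts 1/10 s, in which the tool goes at most 50 mm and 8.59 degrees, less where a joint would pass 70% of its speed; a pose out of reach is approached as far as the arm can. A call with a number of a shift or a turn outside -1 to 1 is refused whole. A call with a gripper value outside its range is refused whole. OPENING is the opening, from 0 (shut) to 1 (fully open), set as the call begins (- or left out, the last holds). The fingers move at their own pace and stop on an object; FORCE is the grip in N (left out, the last holds). Time passes only in rows, so rows that repeat a pose let the fingers close. It gives the time, the measured TCP pose, the force and the opening at its end, in the units of the state.
- get_obs(): the state, without advancing time (a new reading comes with each control period).
- snapshot(name): name is "scene" or "side" or "wrist"; returns a dict with "pixels" (420x560x3 uint8, blue, green, red), "fx", "fy", "cx", "cy" (pixels), "dist_coeffs" ([k1, k2, p1, p2, k3] as OpenCV has them; the pictures are not rectified), "origin" and "attitude" of the camera in the world. Camera axes: x right, y up, looking along -z (the intrinsics and any distortion apply to the point x, -y, -z); pixel columns grow to the right and rows downward; lengths in m; the calibration is good to about 2 mm. A picture is of the moment at which its call begins. There is no depth.
- job_done(): hands the job in, once; it reports no verdict.
Trained networks look in the newest picture that a camera, given by its name, has taken for a name from the list of things; names that differ only in an ending like _2 or _b are one class to them, and where a whole thing is asked for, a point or a joint stands for the part that bears it (a point fixed in the world has none). Each returns a list of dicts, best first, with "score" (0 to 1); they miss things now and then, are a little off and sometimes report something else, mostly with a low value. They report only what shows in the picture. A call takes as long as a camera call.
- search_frame(name, camera): "centre" ([row, column] as shares, 0 to 1, of the picture: columns of its width, rows of its height, amid what is visible of it).
- mark_of(name, camera): "centre" ([row, column] as shares, 0 to 1, of the picture: columns of its width, rows of its height: a listed point, or the origin of a listed thing).
The state is a dict: "time_s": time; "qpos": joint angles; "joint_vel": joint speeds; "tau": joint torques, N m; "eef_pos": TCP position; "tcp_rot": TCP orientation; "ft_force": force on the tool from outside, world axes, zero at the start; "moment": the same for the moment, N m; "gripper_width": opening from 0.0 (shut) to 1.0 (fully open).
Only numpy, scipy, OpenCV 4.12 (cv2) and the standard library are available. Lean on these libraries where they do the work, as an engineer would, in place of code of your own. Each camera call takes 0.05 s, during which the arm holds its last target.

TASK

Move the bench's length stop to its red-marked setting: push the orange spring button down until its shoulder is clear of the hole, slide it with the inner tube along the slot to the outer hole next to the red band, and let it pop all the way up there so that the stop is locked. Work gently, never forcing the button against the tube, leave the other things on the bench alone, and let go at the end.

Things in the scene. Friction and masses are not known exactly. Their poses are not given: they have to be found in the camera images.
- rail: Square aluminium tube of a length stop, 50 x 50 x 290 mm, bolted to the bench. Origin on the bench under the middle hole; y along the tube (it spans y = -130 to +160 mm), z up. Flat top face at z = 70 mm, wall 4 mm thick. A slot 12 mm wide runs along the top, with three round holes 26 mm across in it: at y = 0 and 45 to 52 mm to either side. Fixed.
- button_top (a point): Centre of the top of the orange spring button, whose 10 mm neck stands up through the slot. A black shoulder below it, 24 mm across, fits the holes with 1 mm play to each side but not the slot. Popped out, this point is 26 mm above the tube's top face and the shoulder locks the slide. The shoulder clears the wall when 6 mm down (7 to 9 is comfortable); it bottoms hard at 11 mm.
- button: The same button; origin on its axis, 26 mm below its top. It starts out, in the middle hole. Its spring pushes up with 3 N when out, 7 N when 9 mm down. It rides along the slot with the inner tube (2 N friction). Let go between holes, it stays 6 mm down under the wall, rubbing (about 1 N more), and springs up by itself when under a hole.
- stop_face (a point): Centre of the top edge of the plywood stop plate, 112 mm above the bench, on the end of the dark steel inner tube at the rail's -y end; the plate is 18 mm thick along the tube, 80 mm wide and 105 mm high. It rides with the button, always 244 mm from it towards the rail's -y.
- mark_red: Red painted band, 12 mm long, across the tube next to the wanted one of the two outer holes (on either side of the middle hole). Origin at the height of the tube's top face, mid-slot, at the band's middle. Painted roughly: it lies 22 to 32 mm beyond its hole's centre, on the side away from the middle hole.
- mark_blue: The same band in blue, next to the other outer hole, which is not wanted.
- board: Bystander: plain brown board 60 x 200 x 22 mm lying beside the tube on the side away from the robot; origin under its middle or grip.
- sanding_block: Bystander: cork sanding block 62 x 112 x 35 mm with a red sole, on the robot's side of the tube; origin under its middle or grip.
- sander: Bystander: red and black cordless disc sander, disc 125 mm, 115 mm high; origin under its middle or grip.
- glue: Bystander: yellow-labelled glue bottle, 60 mm wide, 180 mm high; origin under its middle or grip.
- square: Bystander: try square with dark wooden stock; origin under its middle or grip.
- screwdriver: Bystander: red-handled screwdriver lying down; origin under its middle or grip.
- offcut: Bystander: pale wooden block 70 x 120 x 40 mm; origin under its middle or grip.

How it is judged:
By the outcome, as a careful person would: the job done as asked, in the order asked, and still so for the second after the job is handed in, with the robot touching nothing.
It also fails if it takes over 45 s, if anything falls off the work surface, if the arm or the gripper's body presses on something with over 40 N, if the wrist force passes 120 N, or if a joint passes its speed limit or range.

## Working session

There is one attempt and no reset: what is moved stays moved. The work goes in short steps, Python scripts to look and compute and a shell command to move; the robot and the scene stay as the last step left them, time stands still between calls to the robot, and variables do not carry over. Pictures are saved under pics/ and viewed, and the job is handed in when it is done.

```bash
ls; mkdir -p pics; cat > h.py <<'E'
import numpy as np,cv2
from station import *
def snap(cam,fn=None):
    s=snapshot(cam); 
    if fn: cv2.imwrite('pics/'+fn,np.asarray(s['pixels'],dtype=np.uint8))
    return s
def Rm(a):
    a=np.asarray(a,float)
    if a.shape==(3,3): return a
    from scipy.spatial.transform import Rotation as R
    if a.size==4: return R.from_quat(a).as_matrix()
    return R.from_euler('xyz',a).as_matrix()
def ray(s,uv):
    K=np.array([[s['fx'],0,s['cx']],[0,s['fy'],s['cy']],[0,0,1]],float)
    p=cv2.undistortPoints(np.array([[uv]],float),K,np.array(s['dist_coeffs'],float))[0,0]
    d=Rm(s['attitude'])@np.array([p[0],-p[1],-1.0]); return np.array(s['origin'],float),d/np.linalg.norm(d)
def proj(s,P):
    K=np.array([[s['fx'],0,s['cx']],[0,s['fy'],s['cy']],[0,0,1]],float)
    c=Rm(s['attitude']).T@(np.array(P,float)-np.array(s['origin'])); c=np.array([c[0],-c[1],-c[2]])
    return cv2.projectPoints(c.reshape(1,1,3),np.zeros(3),np.zeros(3),K,np.array(s['dist_coeffs'],float))[0].ravel()
def atz(s,uv,z):
    o,d=ray(s,uv); return o+d*(z-o[2])/d[2]
def tri(rs):
    A=np.zeros((3,3));b=np.zeros(3)
    for o,d in rs:
        M=np.eye(3)-np.outer(d,d);A+=M;b+=M@o
    X=np.linalg.solve(A,b); return X,[float(np.linalg.norm(np.cross(d,X-o))) for o,d in rs]
def mk(name,cam,f=None):
    r=(f or mark_of)(name,cam)
    return [(round(x['score'],2),round(x['centre'][1]*560,1),round(x['centre'][0]*420,1)) for x in r[:3]]
E
python3 - <<'E'
from h import *
o=get_obs();print(o)
for c in ['scene','side','wrist']:
    s=snap(c,c+'0.png');print(c,s['origin'],s['attitude'],s['fx'],s['dist_coeffs'])
    for n in ['button_top','mark_red','mark_blue','stop_face','rail','board','sanding_block','sander','glue','square','screwdriver','offcut']:
        print(n,mk(n,c))
E
```

```text
pics
{'time_s': 0.0, 'qpos': array([-1.07316502,  0.68997078, -0.19446546,  1.56634939,  0.1573244 ,
        0.90250919, -0.21511103]), 'joint_vel': array([ 0.00043692, -0.00017192, -0.00064438, -0.00066528, -0.0011808 ,
        0.00097726, -0.00033974]), 'tau': array([ 4.27562572e-04, -5.27561331e+01, -1.26690656e+00, -1.53422034e+01,
       -5.26556396e-02,  6.48273548e-03,  1.73860699e-04]), 'eef_pos': array([0.27940091, 0.55835798, 0.23791563]), 'tcp_rot': array([-3.13975593e+00,  1.86740308e-04,  2.67781324e+00]), 'ft_force': array([-1.40122181, -0.23737391, -0.16518912]), 'moment': array([ 0.02438065,  0.02040247, -0.02471139]), 'gripper_width': 1.001439244799451}
scene [1.28610074 0.58224455 0.89483959] [ 0.87784418 -0.00588825  2.20095948] 431.59806325889974 [0.00363503 0.         0.         0.         0.        ]
button_top [(0.38, 274.4, 221.5), (0.37, 197.5, 197.8)]
mark_red [(0.66, 215.4, 165.8), (0.41, 250.1, 222.3)]
mark_blue [(0.6, 300.5, 235.4), (0.6, 276.1, 233.1)]
stop_face [(0.86, 199.6, 198.9)]
rail [(0.73, 275.4, 247.2), (0.47, 277.2, 230.4)]
board [(0.74, 261.6,
[... 508 characters left out ...]
9.6, 216.9), (0.45, 251.0, 241.7)]
stop_face [(0.87, 273.9, 152.7), (0.7, 259.1, 225.1)]
rail [(0.8, 259.2, 236.3)]
board [(0.66, 223.2, 233.6)]
sanding_block []
sander [(0.95, 158.9, 322.7)]
glue [(0.85, 300.1, 132.8)]
square []
screwdriver [(0.84, 213.8, 366.2)]
offcut [(0.53, 158.5, 324.6)]
wrist [0.21396465 0.59272642 0.38493264] [-2.90376274e-01  2.00163480e-04  1.10697485e+00] 344.89135832359517 [0.00074109 0.         0.         0.         0.        ]
button_top []
mark_red [(0.23, 176.3, 276.1)]
mark_blue []
stop_face []
rail [(0.59, 178.3, 275.6)]
board []
sanding_block [(0.45, 177.4, 275.1)]
sander []
glue []
square []
screwdriver [(0.86, 278.6, 348.5)]
offcut [(0.97, 179.8, 275.8)]
```

View pics/scene0.png

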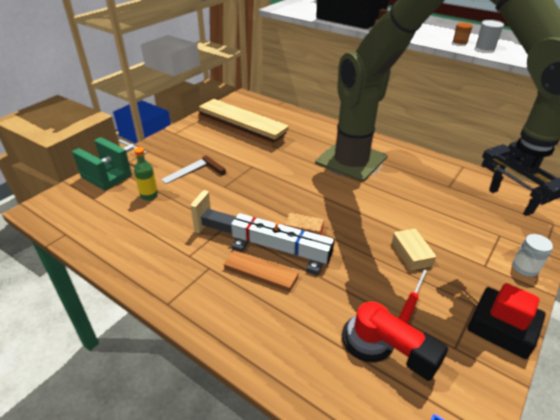

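View pics/side0.png

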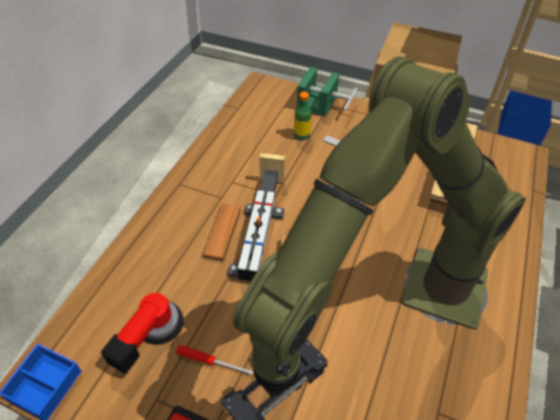

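```bash
python3 - <<'E'
import cv2
for n,(x,y,w,h) in {'scene':(190,150,150,120),'side':(200,130,130,130)}.items():
    i=cv2.imread(f'pics/{n}0.png')[y:y+h,x:x+w]; cv2.imwrite(f'pics/{n}0z.png',cv2.resize(i,None,fx=4.5,fy=4.5,interpolation=cv2.INTER_CUBIC))
E
```

```text
(no output)
```

View pics/scene0z.png

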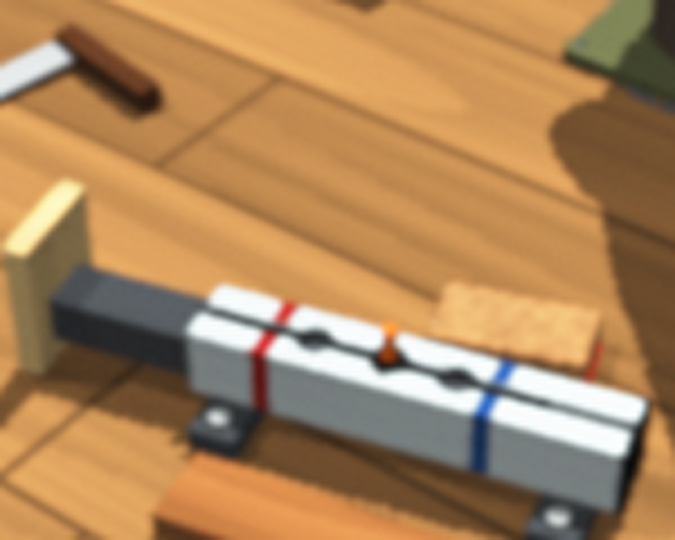

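View pics/side0z.png

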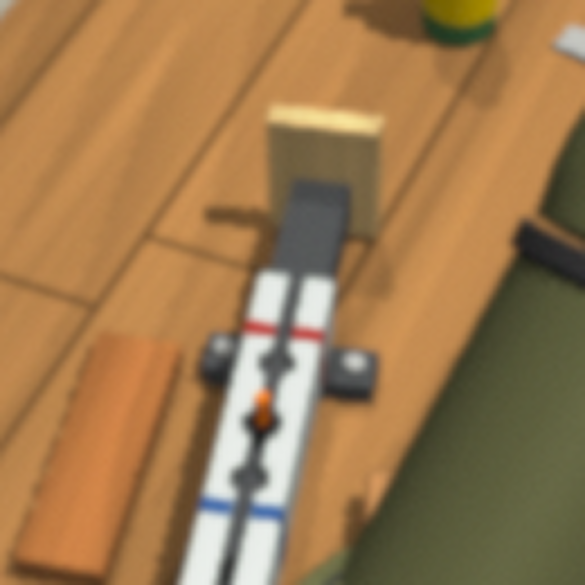

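Scene view: the button top is near (277,222) and the red band is on the stop-plate side, near (250,220). The red-side hole is at (260,225) and the blue band at (300,236). The side view agrees: button top (258,218), red-side hole (262,210), with the red band between that hole and the stop plate.

```bash
python3 - <<'E'
from h import *
a=snap('scene');b=snap('side')
for n,p,q in [('btop',(276.7,222.2),(258.4,217.8)),('redhole',(260.4,225.1),(261.6,210.4)),('bluehole',(291.6,234),(255.3,236))]:
    print(n,*tri([ray(a,p),ray(b,q)]),atz(a,p,.07),atz(b,q,.07))
print(get_obs()['time_s'])
E
```

```text
btop [0.54641091 0.04965987 0.09603343] [0.0006261447617517864, 0.0006261447617517136] [0.52269579 0.03307728 0.07      ] [0.55613153 0.02906213 0.07      ]
redhole [0.55933143 0.00063245 0.06932436] [0.0014320362495046474, 0.0014320362495047485] [0.56076577 0.00285315 0.07      ] [ 0.55932499 -0.00065544  0.07      ]
bluehole [0.53659611 0.0941865  0.06873858] [0.0011798227923133615, 0.001179822792313458] [0.53842159 0.09629288 0.07      ] [0.53629508 0.0936351  0.07      ]
2.05
```

```bash
python3 -m handwheel '[[0.4,-0.7,0,0.3],[0.4,-0.7,0,0.3],[0.4,-0.7,0,0.3],[0.4,-0.7,0,0.3],[0.4,-0.7,0,0.3]]' 1
python3 -m handwheel '[[0.36,-0.7,0,0.3],[0.36,-0.7,0,0.3],[0.36,-0.7,0,0.3],[0.36,-0.7,0,0.3],[0.36,-0.7,0,0.3]]'
python3 -m handwheel '[[0.31,-0.63,-0.15,0.3],[0.31,-0.63,-0.15,0.3],[0.31,-0.63,-0.15,0.3],[0.31,-0.63,-0.15,0.3],[0.31,-0.63,-0.15,0.3],[0.31,-0.63,-0.15,0.3]]'
cat > look.py <<'E'
import sys
from h import *
s=snap('wrist',sys.argv[1]+'.png')
i=cv2.imread('pics/'+sys.argv[1]+'.png');cv2.imwrite('pics/'+sys.argv[1]+'.png',cv2.resize(i,(800,600),interpolation=cv2.INTER_CUBIC))
import pickle;pickle.dump(dict(s,pixels=np.asarray(s['pixels'])),open(sys.argv[1]+'.pkl','wb'))
for n in ['button_top','mark_red','mark_blue']: print(n,mk(n,'wrist'))
o=get_obs();print(o['time_s'],o['eef_pos'],o['tcp_rot'],o['ft_force'],o['qpos'])
E
python3 look.py w1
```

```text
time_s: 2.55
eef_pos: [0.3847, 0.3757, 0.2385]
tcp_rot: [-3.136, 0.004, 2.901]
ft_force: [0.4, 0.2, 0.3]
gripper_width: 0.999
time_s: 3.05
eef_pos: [0.4731, 0.2011, 0.2383]
tcp_rot: [-3.136, 0.001, 3.136]
ft_force: [-0.7, -0.4, 0.3]
gripper_width: 1.003
time_s: 3.65
eef_pos: [0.5471, 0.0522, 0.2011]
tcp_rot: [3.14, 0.0, -2.899]
ft_force: [0.0, 0.7, -0.1]
gripper_width: 1.0
button_top [(0.93, 279.5, 209.3)]
mark_red [(0.6, 184.3, 198.2), (0.36, 278.2, 275.4)]
mark_blue [(0.83, 363.1, 196.1)]
3.85 [0.54677973 0.05371918 0.2017449 ] [ 3.14063007e+00  7.82025803e-04 -2.89531183e+00] [0.66178481 0.5669981  0.34534454] [ 0.08605594  0.66611306 -0.44481583  1.8277336   0.40494087  0.73772905
  1.23763263]
```

View pics/w1.png

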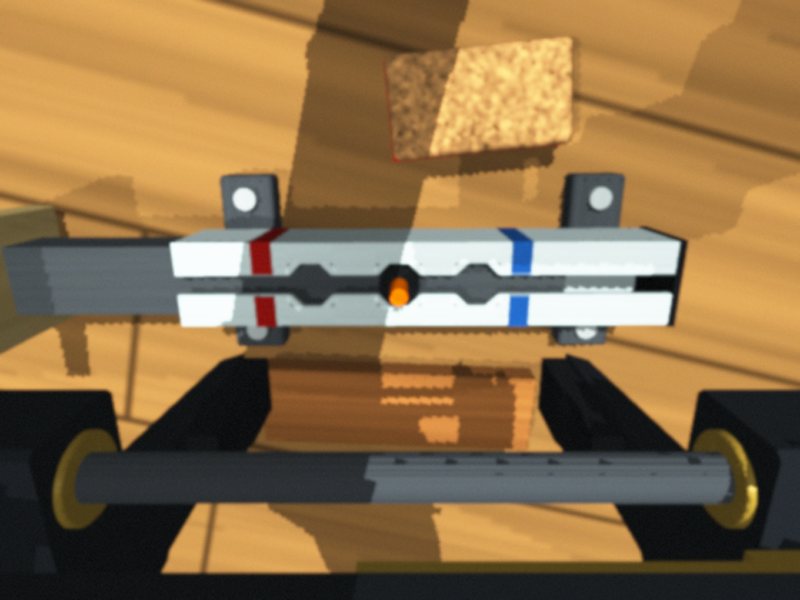

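The wrist view (800 px) shows the red-side hole at about (311,284), the button top at (399,292) in the middle hole, and the blue-side hole at (477,284). The red band is at (263,280). I'll measure these more exactly.

```bash
python3 - <<'E'
from h import *
import pickle
s=pickle.load(open('w1.pkl','rb'))
im=s['pixels'].astype(np.uint8)
cv2.imwrite('pics/w1z.png',cv2.resize(im[170:240,170:370],None,fx=4,fy=4,interpolation=cv2.INTER_CUBIC))
# dark row profiles on both sides of slot (rows), edges of holes
g=cv2.cvtColor(im,cv2.COLOR_BGR2GRAY).astype(float)
for r in range(182,218,1):
    row=g[r,120:480]; d=np.diff(np.convolve(row,[1/3]*3,'same'))
    t=110
    c=[(round(120+i+(t-row[i])/(row[i+1]-row[i]),1)) for i in range(len(row)-1) if (row[i]-t)*(row[i+1]-t)<0]
    print(r,c)
for n,p in [('r',(217.7,198.8)),('m',(279.3,198.8)),('b',(333.9,198.8))]: print(n,atz(s,p,.07))
print('top',atz(s,(279.5,203.5),.096),atz(s,(279.5,209.3),.096))
E
```

```text
182 [np.float64(175.5), np.float64(189.2), np.float64(359.2), np.float64(370.7), np.float64(474.3)]
183 [np.float64(175.6), np.float64(189.2), np.float64(359.0), np.float64(370.5), np.float64(474.1), np.float64(478.9)]
184 [np.float64(175.7), np.float64(189.3), np.float64(370.3), np.float64(474.0), np.float64(478.7)]
185 [np.float64(175.8), np.float64(189.4), np.float64(209.6), np.float64(223.3), np.float64(271.4), np.float64(281.4), np.float64(328.3), np.float64(340.4), np.float64(359.2), np.float64(370.1), np.float64(473.9), np.float64(478.7)]
186 [np.float64(175.8), np.float64(189.4), np.float64(208.3), np.float64(224.4), np.float64(270.3), np.float64(286.2), np.float64(326.8), np.float64(341.6), np.float64(359.3), np.float64(370.0), np.float64(473.8), np.float64(478.5)]
187 [np.float64(176.0), np.float64(189.6), np.float64(207.3), np.float64(225.3), np.float64(269.2), np.float64(287.4), np.float64(325.9), np.float64(342.5), np.float64(359.2), np.float64(473.6), np.float64(478.2)]
188 [np.float64(176.0), np.float64(189.7), np.float64(206.4), np.float64(226.5), np.float64(268.2), n
[... 4283 characters left out ...]
23.0), np.float64(178.5), np.float64(191.9), np.float64(357.8), np.float64(368.0), np.float64(469.6), np.float64(473.8)]
215 [np.float64(123.0), np.float64(178.6), np.float64(192.0), np.float64(357.8), np.float64(368.0), np.float64(469.4), np.float64(473.7)]
216 [np.float64(123.0), np.float64(178.6), np.float64(192.0), np.float64(357.8), np.float64(469.2), np.float64(473.5)]
217 [np.float64(123.0), np.float64(178.7), np.float64(192.1), np.float64(357.6), np.float64(367.7), np.float64(469.2), np.float64(473.3)]
r [0.56333395 0.00086596 0.07      ]
m [0.55102063 0.05073589 0.07      ]
b [0.54010284 0.09495486 0.07      ]
top [0.54753612 0.05028481 0.096     ] [0.55201248 0.05137786 0.096     ]
```

View pics/w1z.png

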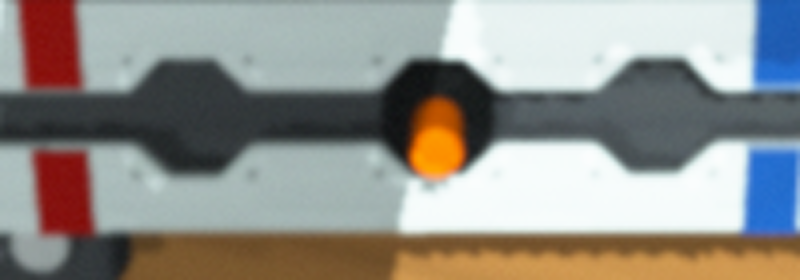

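```bash
python3 -c "
from h import *
for i in range(3): 
  o=get_obs();print(o['eef_pos'],o['tcp_rot'])"
python3 -m handwheel '[[0.016,-0.006,-0.15,0.0],[0.016,-0.006,-0.32,0.0],[0.016,-0.006,-0.32,0.0],[0.016,-0.006,-0.32,0.0],[0.016,-0.006,-0.32,0.0]]' 0.4 5
python3 look.py w2
```

```text
[0.54677973 0.05371918 0.2017449 ] [ 3.14063007e+00  7.82025803e-04 -2.89531183e+00]
[0.54677973 0.05371918 0.2017449 ] [ 3.14063007e+00  7.82025803e-04 -2.89531183e+00]
[0.54677973 0.05371918 0.2017449 ] [ 3.14063007e+00  7.82025803e-04 -2.89531183e+00]
time_s: 4.35
eef_pos: [0.5522, 0.051, 0.1232]
tcp_rot: [3.141, 0.003, -2.898]
ft_force: [0.3, -0.2, 0.0]
gripper_width: 0.569
button_top [(0.84, 283.4, 245.6)]
mark_red [(0.74, 152.5, 227.1)]
mark_blue [(0.93, 396.6, 225.7), (0.47, 351.4, 57.4)]
4.55 [0.55195417 0.0501683  0.12275684] [-3.14141176e+00  2.69024864e-03 -2.89870180e+00] [ 0.78931992  0.75789467 -0.02685479] [ 0.04316135  0.78354674 -0.36700243  1.8780832   0.49125168  0.56701706
  1.16776073]
```

View pics/w2.png

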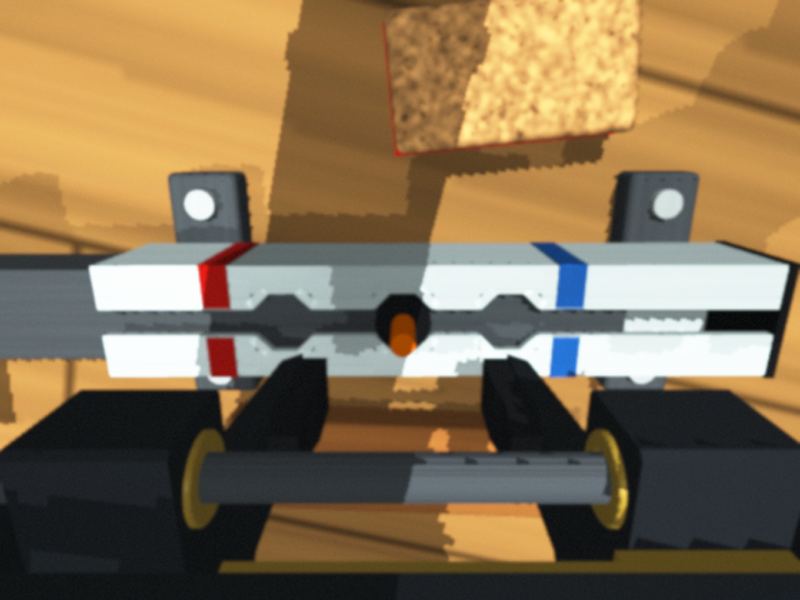

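The wrist view shows the finger tips at columns 328 and 483, so their middle is at 405. The button top is at (403,345), so the fork is centred to about 1 mm. Triangulating next.

```bash
python3 - <<'E'
from h import *
import pickle
s=pickle.load(open('w1.pkl','rb'));t=pickle.load(open('w2.pkl','rb'))
print(tri([ray(s,(278.75,208.3)),ray(t,(281.7,240.8))]), atz(t,(281.7,240.8),.096))
im=t['pixels'].astype(np.uint8)
cv2.imwrite('pics/w2z.png',cv2.resize(im[195:275,160:400],None,fx=3.3,fy=3.3,interpolation=cv2.INTER_CUBIC))
g=cv2.cvtColor(im,cv2.COLOR_BGR2GRAY).astype(float)
for r in (207,210,213,239,242):
    row=g[r,160:400];T=110
    print(r,[float(round(160+i+(T-row[i])/(row[i+1]-row[i]),1)) for i in range(len(row)-1) if (row[i]-T)*(row[i+1]-T)<0])
for z in(.10,.125):
  print(proj(t,[.552,.0505,z]),proj(t,[.552-.244*.0245,.0505+.97*.0245,z]),proj(t,[.552+.244*.0245,.0505-.97*.0245,z]))
E
```

```text
(array([0.55335143, 0.05108628, 0.08937102]), [4.2422504003027574e-05, 4.242250400304181e-05]) [0.55065368 0.05048391 0.096     ]
207 [186.5, 206.2, 269.7, 293.4, 348.0, 366.4, 390.4]
210 [183.7, 209.4, 266.7, 295.1, 345.0, 369.6, 390.1]
213 [160.1, 180.7, 212.9, 263.8, 297.5, 341.8, 372.7, 389.8]
239 [163.1, 185.7, 212.9, 266.4, 295.1, 342.8, 365.8, 388.5]
242 [163.5, 188.9, 209.7, 270.9, 287.7, 352.2, 360.4, 388.2]
[281.09487007 245.99873086] [327.23913823 245.89035188] [234.95815606 246.10815674]
[280.82521878 267.69593722] [333.90553663 267.57378365] [227.75486458 267.82023793]
```

View pics/w2z.png

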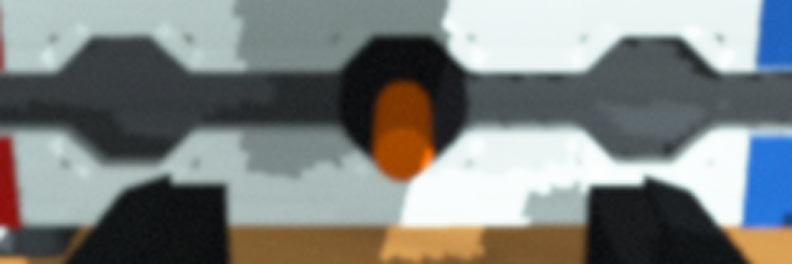

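```bash
python3 - <<'E'
from h import *
import pickle
for f,cs in [('w1',(217.3,278.3,333.6,199)),('w2',(198.0,280.8,355.8,224.5))]:
    s=pickle.load(open(f+'.pkl','rb'))
    P=[atz(s,(c,cs[3]),.07) for c in cs[:3]]
    print(P,np.linalg.norm(P[0]-P[1]),np.linalg.norm(P[2]-P[1]),(P[0]-P[2])/np.linalg.norm(P[0]-P[2]))
E
python3 -m handwheel '[[0.001,-0.003,-0.07,0.0],[0.001,-0.003,-0.12,0.0],[0.001,-0.003,-0.152,0.0],[0.001,-0.003,-0.152,0.0],[0.001,-0.003,-0.152,0.0],[0.001,-0.003,-0.152,0.0]]' 0.25 5
python3 look.py w3
```

```text
[array([0.56358412, 0.00057458, 0.07      ]), array([0.55138874, 0.04996703, 0.07      ]), array([0.54032913, 0.09476047, 0.07      ])] 0.05087574396936431 0.04613857052357355 [ 0.23970686 -0.97084531  0.        ]
[array([0.56311742, 0.00060065, 0.07      ]), array([0.55085606, 0.04987697, 0.07      ]), array([0.53974816, 0.09451404, 0.07      ])] 0.050778902269795895 0.045998405828203755 [ 2.41474644e-01 -9.70407129e-01 -2.86798384e-16]
time_s: 5.15
eef_pos: [0.5517, 0.0494, 0.0837]
tcp_rot: [3.142, 0.001, -2.898]
ft_force: [0.9, -0.7, 0.2]
gripper_width: 0.251
button_top [(0.73, 287.2, 280.3), (0.33, 425.6, 253.8)]
mark_red [(0.73, 128.8, 256.5), (0.51, 284.0, 213.0)]
mark_blue [(0.84, 426.9, 252.9)]
5.35 [0.55155111 0.04927755 0.08358142] [ 3.14155418e+00  6.21689247e-04 -2.89856689e+00] [-0.12428009  0.89661672  0.73246851] [ 0.01675401  0.84455851 -0.32091566  1.8965553   0.53097331  0.48434363
  1.1342026 ]
```

View pics/w3.png

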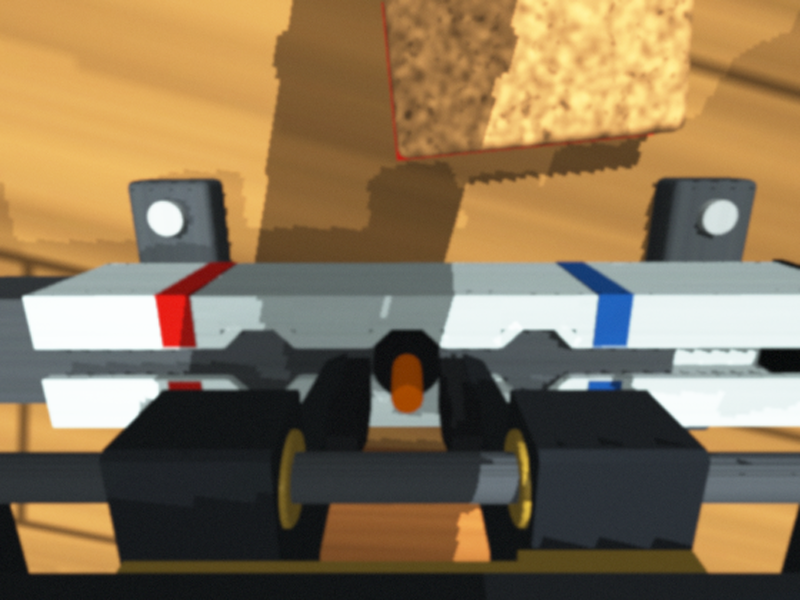

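The finger tips are at columns 370 and 441 (middle 405.5), and the neck is at 406, so it's centred. I'll close gently.

```bash
python3 -m handwheel '[[0,0,0,0],[0,0,0,0],[0,0,0,0],[0,0,0,0],[0,0,0,0]]' 0.02 5
python3 look.py w4
```

```text
time_s: 5.85
eef_pos: [0.5514, 0.0494, 0.0833]
tcp_rot: [3.141, 0.0, -2.898]
ft_force: [-0.7, -0.0, 2.1]
gripper_width: 0.111
button_top [(0.8, 282.3, 280.8), (0.26, 129.3, 255.7)]
mark_red [(0.67, 127.6, 257.2)]
mark_blue [(0.62, 425.6, 255.2)]
6.05 [0.55136807 0.04942773 0.08333684] [ 3.14135698e+00  1.83184550e-04 -2.89834506e+00] [-0.6811941   0.51808531  2.15130202] [ 0.016562    0.84497555 -0.32098055  1.8966903   0.53097573  0.48425238
  1.13415543]
```

View pics/w4.png

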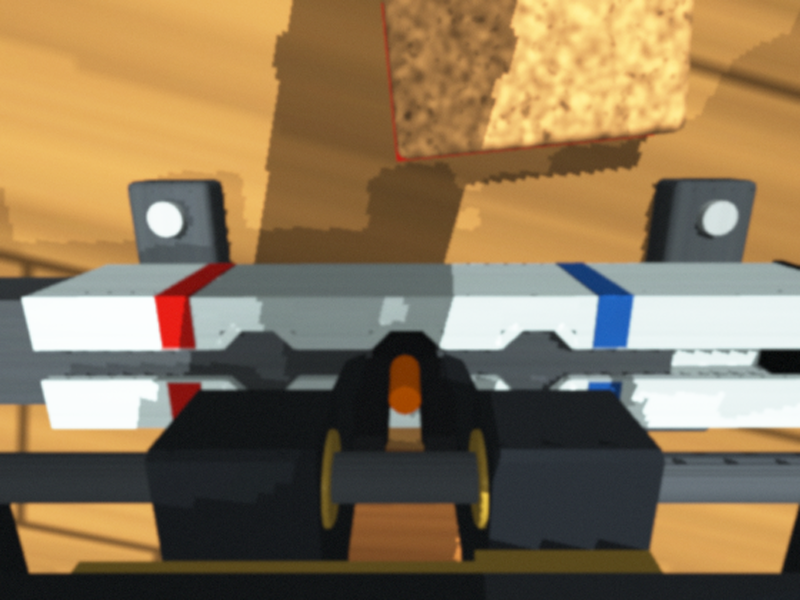

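The neck is gripped (9.8 mm) with almost no side force. Next I'll firm up the grip and press down.

```bash
python3 -m handwheel '[[0,0,0,0],[0,0,0,0],[0,0,-0.006,0],[0,0,-0.012,0],[0,0,-0.018,0],[0,0,-0.024,0],[0,0,-0.03,0],[0,0,-0.032,0],[0,0,-0.032,0],[0,0,-0.032,0]]' 0.02 25
python3 look.py w5
```

```text
time_s: 7.05
eef_pos: [0.5514, 0.0494, 0.0754]
tcp_rot: [3.141, 0.0, -2.898]
ft_force: [-1.3, 1.1, 7.2]
gripper_width: 0.1
button_top [(0.57, 283.2, 284.1)]
mark_red [(0.66, 118.5, 262.6), (0.36, 285.4, 283.8)]
mark_blue [(0.73, 431.3, 260.8), (0.33, 281.4, 348.8)]
7.25 [0.55138559 0.04943292 0.0754351 ] [ 3.14148591e+00  2.67062540e-04 -2.89829306e+00] [-1.16308315  0.10802988  6.13482187] [ 0.01034088  0.85754415 -0.31066949  1.89960449  0.53882078  0.46710865
  1.12712871]
```

View pics/w5.png

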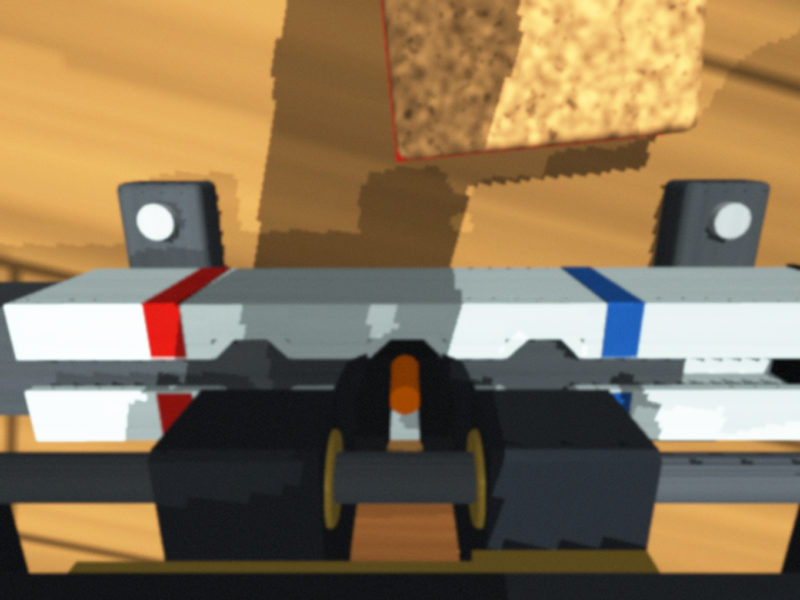

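The button is 7.9 mm down and the spring force is about 6.5 N, which fits the stated rate. There is no slip, so I'll start the slide with a short test.

```bash
python3 -m handwheel '[[0.002,-0.008,0,0],[0.004,-0.016,0,0],[0.006,-0.023,0,0],[0.0077,-0.031,0,0],[0.0077,-0.031,0,0]]'
python3 -m handwheel '[[0,0,0,0]]'
```

```text
time_s: 7.75
eef_pos: [0.5534, 0.0416, 0.0754]
tcp_rot: [3.141, 0.0, -2.899]
ft_force: [-0.9, 0.5, 5.8]
gripper_width: 0.101
time_s: 7.85
eef_pos: [0.5534, 0.0415, 0.0754]
tcp_rot: [3.142, 0.0, -2.899]
ft_force: [-0.8, 0.8, 6.2]
gripper_width: 0.099
```

```bash
python3 -m handwheel '[[0.004,-0.015,0,0],[0.008,-0.03,0,0],[0.012,-0.046,0,0],[0.016,-0.062,0,0],[0.02,-0.078,0,0],[0.024,-0.094,0,0],[0.028,-0.11,0,0],[0.032,-0.126,0,0],[0.034,-0.136,0,0],[0.0356,-0.1436,0,0],[0.0356,-0.1436,0,0],[0.0356,-0.1436,0,0]]'
python3 look.py w6
```

```text
time_s: 9.05
eef_pos: [0.5624, 0.0055, 0.0755]
tcp_rot: [-3.141, 0.0, -2.899]
ft_force: [-0.9, 0.6, 6.7]
gripper_width: 0.098
button_top [(0.73, 281.3, 280.7), (0.61, 444.3, 48.7)]
mark_red [(0.92, 213.7, 261.6), (0.73, 284.0, 279.9)]
mark_blue [(0.8, 525.6, 258.0)]
9.25 [0.56237919 0.00553275 0.07547018] [-3.14139314e+00  4.56399611e-04 -2.89858629e+00] [-0.59514602  1.16046755  6.30567662] [ 0.1007076   0.86615734 -0.32964802  1.87252438  0.54848231  0.49298572
  1.20275204]
```

View pics/w6.png

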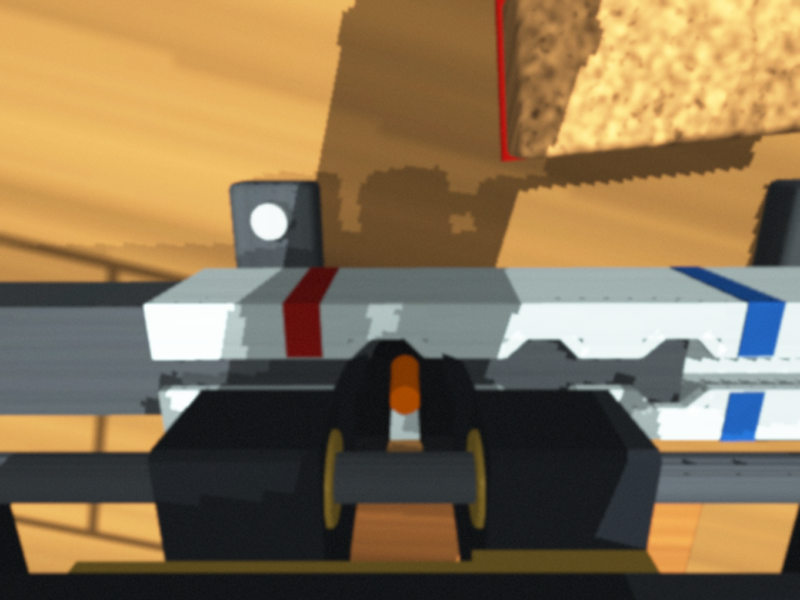

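```bash
python3 - <<'E'
from h import *
import pickle
ims=[]
for f in ('w4','w5','w6'):
    t=pickle.load(open(f+'.pkl','rb'));im=t['pixels'].astype(np.uint8)
    ims.append(cv2.resize(im[225:265,140:410],None,fx=2.9,fy=4.5,interpolation=cv2.INTER_CUBIC))
    g=cv2.cvtColor(im,cv2.COLOR_BGR2GRAY).astype(float)
    for r in range(231,250,2):
        row=g[r,100:520];T=100
        print(f,r,[float(round(100+i+(T-row[i])/(row[i+1]-row[i]),1)) for i in range(len(row)-1) if (row[i]-T)*(row[i+1]-T)<0])
cv2.imwrite('pics/cmp.png',np.vstack(ims))
E
```

```text
w4 231 [112.9, 134.6, 272.8, 295.3, 417.1, 438.2]
w4 233 [113.2, 134.9, 167.8, 192.8, 270.2, 297.8, 365.3, 388.2, 416.9, 438.0]
w4 235 [113.7, 135.2, 165.9, 195.1, 268.3, 300.1, 363.6, 390.1, 416.8, 437.5]
w4 237 [113.9, 135.4, 197.5, 266.2, 302.3, 361.1, 392.2, 416.6, 437.2]
w4 239 [114.1, 135.7, 162.3, 200.2, 264.2, 304.4, 358.8, 394.1, 416.3, 437.1]
w4 241 [114.7, 135.9, 160.3, 202.4, 262.1, 306.0, 356.5, 396.2, 416.0, 436.2]
w4 243 [126.5, 135.3, 158.3, 204.8, 307.0, 354.5, 398.2]
w4 245 [131.6, 136.6, 146.6, 151.8, 152.2, 310.6, 351.8, 401.2, 412.5, 416.5, 431.4, 460.1]
w4 247 [131.4, 469.8]
w4 249 [131.7]
w5 231 [103.8, 126.9, 423.9, 446.4]
w5 233 [104.2, 127.2, 423.8, 446.2]
w5 235 [104.5, 127.6, 423.8, 446.0]
w5 237 [104.9, 127.8, 176.5, 185.2, 272.8, 295.9, 423.5, 445.6]
w5 239 [105.1, 128.1, 162.6, 270.2, 298.7, 369.3, 393.1, 422.9, 445.3]
w5 241 [105.5, 128.5, 160.9, 191.4, 300.6, 367.4, 395.2, 422.9, 445.1]
w5 243 [105.9, 128.7, 158.9, 193.5, 265.5, 302.7, 364.9, 397.2, 422.8, 444.8]
w5 245 [128.9, 157.0, 195.9, 263.5, 304.8, 362.5, 399.2, 422.6, 444.4]
w5 247 [106.6, 129.2, 154.9, 198.2, 261.2, 360.4, 401.1, 422.4, 443.9]
w5 249 [122.9, 128.7, 152.9, 200.5, 249.5, 257.8, 259.1, 313.2, 358.4, 402.7]
w6 231 [198.3, 224.6]
w6 233 [198.5, 224.7]
w6 235 [198.8, 224.8]
w6 237 [199.0, 224.8, 263.6, 283.0]
w6 239 [199.0, 224.9, 257.3, 285.4, 368.6, 392.4, 465.8, 481.8, 518.9]
w6 241 [199.2, 225.0, 254.9, 287.6, 366.6, 394.4, 462.8, 481.6, 518.7]
w6 243 [199.3, 225.3, 252.7, 289.5, 364.5, 396.4, 460.6, 481.0, 518.1]
w6 245 [199.4, 225.4, 250.6, 291.6, 362.4, 398.4, 458.1, 480.2, 517.9]
w6 247 [199.7, 225.6, 248.5, 293.7, 359.8, 400.4, 455.6, 479.4, 517.8]
w6 249 [225.5, 246.6, 296.3, 308.6, 316.5, 357.6, 402.3, 453.4, 478.4]
```

View pics/cmp.png

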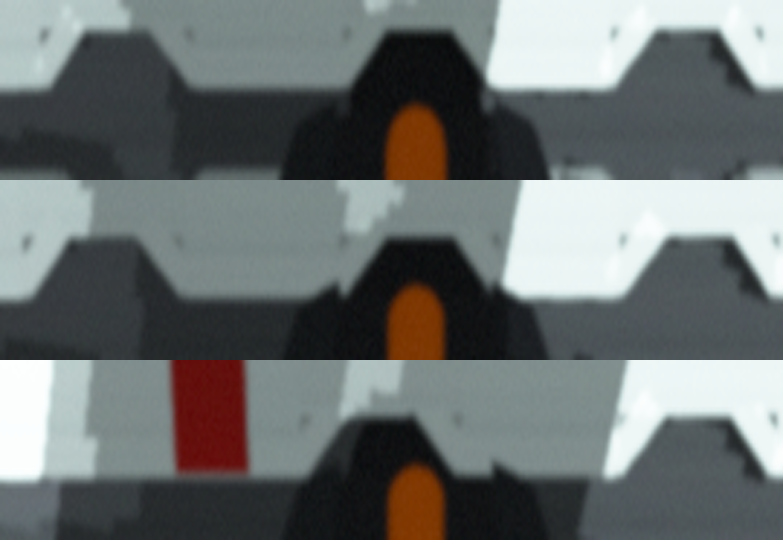

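About 5.8 mm is left: the wrist views give 5.6–6.0 mm. I'll finish the slide and re-check before letting go.

```bash
python3 -m handwheel '[[0.002,-0.008,0,0],[0.004,-0.016,0,0],[0.0056,-0.0225,0,0],[0.0056,-0.0225,0,0],[0.0056,-0.0225,0,0]]'
python3 look.py w7
python3 - <<'E'
from h import *
import pickle
ims=[]
for f in ('w5','w7'):
    t=pickle.load(open(f+'.pkl','rb'));im=t['pixels'].astype(np.uint8)
    ims.append(cv2.resize(im[225:265,210:360],None,fx=5,fy=5,interpolation=cv2.INTER_CUBIC))
    g=cv2.cvtColor(im,cv2.COLOR_BGR2GRAY).astype(float)
    for r in range(237,250,2):
      o=[]
      for T in (60,80,100):
        row=g[r,240:330]
        o.append([float(round(240+i+(T-row[i])/(row[i+1]-row[i]),1)) for i in range(len(row)-1) if (row[i]-T)*(row[i+1]-T)<0])
      print(f,r,o)
cv2.imwrite('pics/cmp2.png',np.vstack(ims))
E
```

```text
time_s: 9.75
eef_pos: [0.5638, 0.0001, 0.0755]
tcp_rot: [3.142, 0.001, -2.898]
ft_force: [-1.0, 1.5, 7.0]
gripper_width: 0.101
button_top [(0.85, 283.9, 280.7)]
mark_red [(0.6, 225.2, 262.0)]
mark_blue [(0.82, 539.8, 258.7)]
9.95 [5.63734339e-01 9.37532779e-06 7.54505155e-02] [-3.14154809e+00  4.34389764e-04 -2.89850059e+00] [-0.55275711  1.71697905  6.34473375] [ 0.11218     0.86754595 -0.33241481  1.86834318  0.54938261  0.49684358
  1.21276433]
w5 237 [[], [], [272.8, 295.9]]
w5 239 [[271.7, 297.1], [270.9, 297.8], [270.2, 298.7]]
w5 241 [[269.5, 299.1], [268.8, 299.8], [300.6]]
w5 243 [[267.1, 301.2], [266.3, 301.9], [265.5, 302.7]]
w5 245 [[265.0, 303.4], [264.3, 304.1], [263.5, 304.8]]
w5 247 [[262.8, 305.5], [261.9, 306.3], [261.2]]
w5 249 [[252.2, 256.2, 260.7, 281.8, 282.5, 283.5, 284.2, 312.1], [250.7, 256.9, 312.6], [249.5, 257.8, 259.1, 313.2]]
w7 237 [[], [278.4, 293.7], [271.4]]
w7 239 [[270.2, 295.8], [269.4, 296.6], [268.7, 297.3]]
w7 241 [[298.1], [267.3, 298.7], [266.4, 299.5]]
w7 243 [[265.9, 300.1], [265.1, 300.7], [264.4, 301.5]]
w7 245 [[263.8], [263.1, 302.8], [262.3, 303.5]]
w7 247 [[261.8, 304.3], [261.1, 305.0], [260.4, 305.7]]
w7 249 [[252.5, 259.9, 282.2, 284.2, 306.1, 309.8, 313.4], [250.9, 256.6, 259.1, 306.9, 309.1, 314.8], [249.7, 316.3]]
```

View pics/cmp2.png

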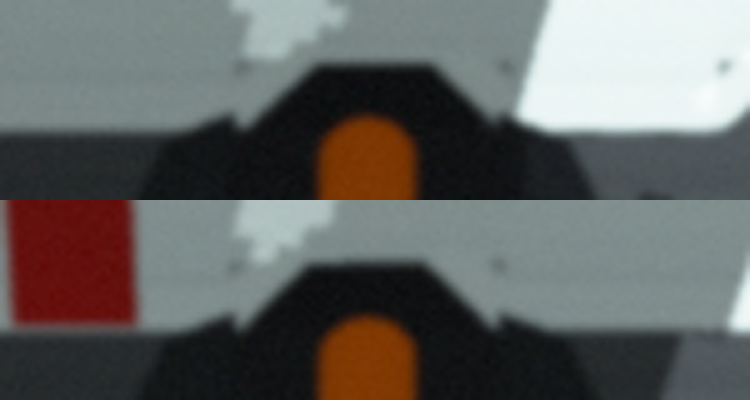

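The hole is at column 283.0 and the neck at 283.4, so it's centred to about 0.2 mm. Letting go.

```bash
python3 -m handwheel '[[0,0,0,0],[0,0,0,0],[0,0,0,0],[0,0,0,0],[0,0,0,0]]' 0.3
python3 look.py w8
```

```text
time_s: 10.45
eef_pos: [0.5635, -0.0001, 0.075]
tcp_rot: [3.142, -0.0, -2.899]
ft_force: [0.2, -0.0, 0.3]
gripper_width: 0.301
button_top [(0.9, 283.3, 290.9)]
mark_red [(0.73, 225.1, 262.1)]
mark_blue [(0.87, 538.3, 260.0)]
10.65 [ 5.63522776e-01 -4.40477898e-05  7.52010614e-02] [ 3.14152661e+00 -1.17979021e-04 -2.89852093e+00] [-0.03080008 -0.09609076  0.2075294 ] [ 0.11221341  0.86794257 -0.33234021  1.86850445  0.54936866  0.49684745
  1.21279777]
```

View pics/w8.png

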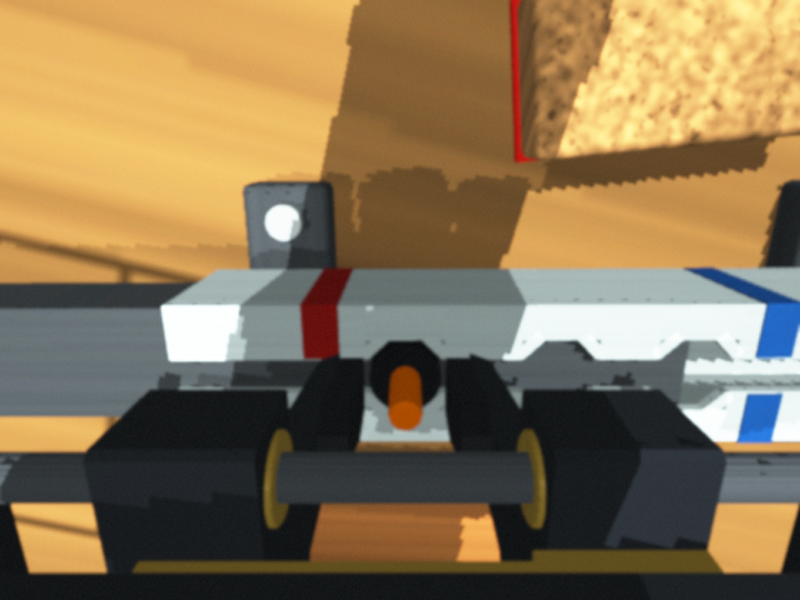

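The button has risen: its top was at about row 398 and is now at 415, at column 405, with the black shoulder filling the hole. I'll withdraw straight up and check its height.

```bash
python3 -m handwheel '[[0,0,0.05,0],[0,0,0.15,0],[0,0,0.3,0],[0,0,0.45,0],[0,0,0.5,0],[0,0,0.5,0],[0,0,0.5,0]]'
python3 look.py w9
python3 - <<'E'
from h import *
s=snap('scene','scene9.png');print(mk('button_top','scene'),mk('stop_face','scene'))
s2=snap('side','side9.png');print(mk('button_top','side'),mk('stop_face','side'))
for n,S,(x,y,w,h) in [('scene',s,(170,150,170,130)),('side',s2,(190,120,140,130))]:
    i=S['pixels'].astype(np.uint8)[y:y+h,x:x+w]; cv2.imwrite(f'pics/{n}9z.png',cv2.resize(i,None,fx=4.5,fy=4.5,interpolation=cv2.INTER_CUBIC))
E
```

```text
time_s: 11.35
eef_pos: [0.5629, -0.0004, 0.1997]
tcp_rot: [-3.141, -0.001, -2.899]
ft_force: [0.5, 0.1, 0.2]
gripper_width: 0.301
button_top [(0.64, 285.1, 205.5)]
mark_red [(0.85, 249.3, 196.8)]
mark_blue [(0.61, 432.2, 195.2), (0.43, 250.9, 199.2), (0.34, 331.8, 181.1)]
11.55 [ 5.62662130e-01 -9.48371298e-05  1.98826982e-01] [ 3.14102679e+00 -2.83753900e-03 -2.89825504e+00] [-0.25675522  0.8190863   1.28390392] [ 0.1919343   0.69002302 -0.46363921  1.7873729   0.42209022  0.76703646
  1.32446129]
[(0.61, 259.6, 215.3)] [(0.82, 183.8, 194.8), (0.7, 301.3, 228.4)]
[(0.5, 260.3, 205.1), (0.19, 252.5, 241.6)] [(0.61, 276.0, 142.8)]
```

View pics/w9.png

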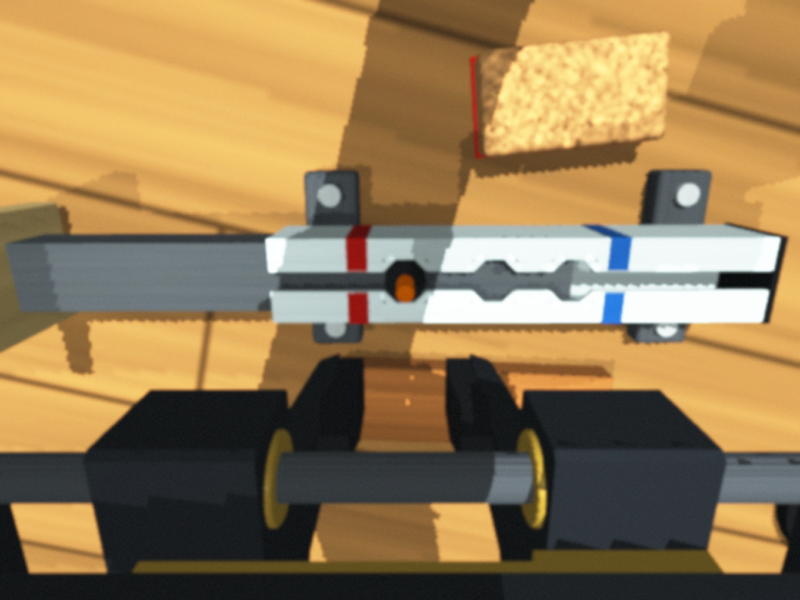

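View pics/scene9z.png

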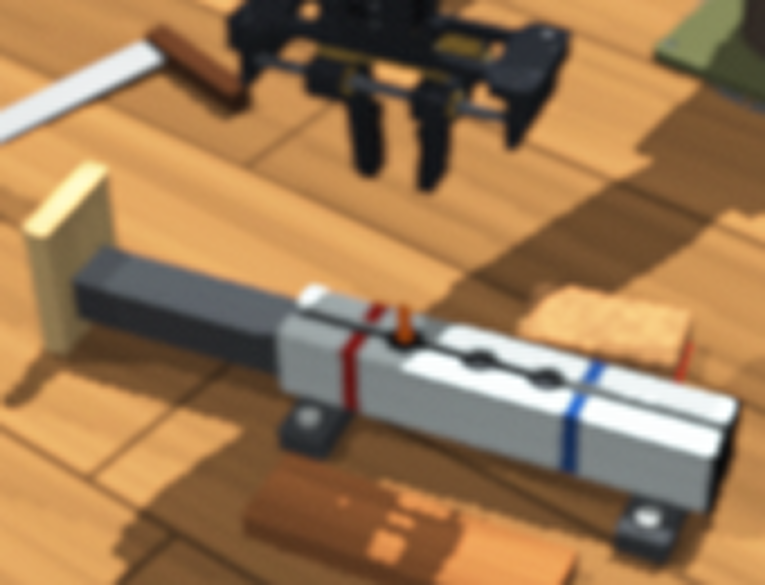

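View pics/side9z.png

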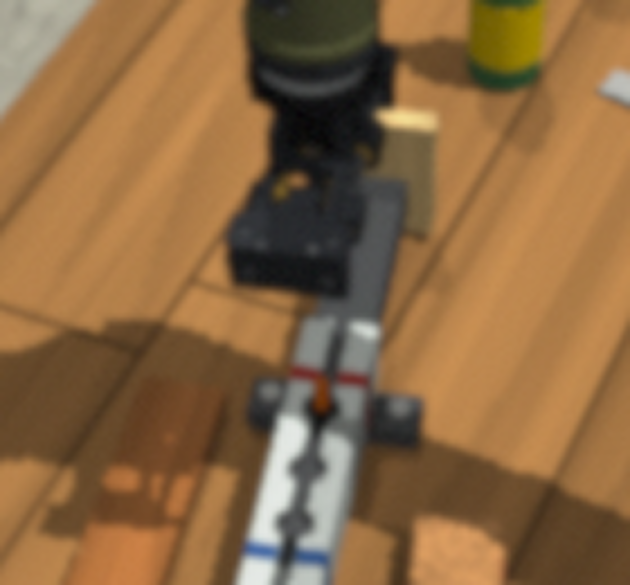

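```bash
python3 - <<'E'
from h import *
a=snap('scene');b=snap('side')
X=tri([ray(a,(259.8,218.9)),ray(b,(261.3,204.0))]);print(X)
for z in (.09,.096): print(z,proj(a,[.5634,.0008,z]),proj(b,[.5634,.0008,z]))
print(get_obs()['time_s'])
E
```

```text
(array([ 0.56078435, -0.00058065,  0.09433485]), [0.0024133877767271426, 0.0024133877767270454])
0.09 [259.13745593 220.04851005] [260.01297543 205.82034286]
0.096 [259.09630904 218.44933706] [259.97573451 204.45029916]
11.95
```

```bash
python3 - <<'E'
import pickle,cv2,numpy as np
o=[]
for f,c in (('w1',278),('w9',284)):
    im=pickle.load(open(f+'.pkl','rb'))['pixels'].astype(np.uint8)
    h=cv2.cvtColor(im,cv2.COLOR_BGR2HSV); m=cv2.inRange(h,(5,200,60),(25,255,255))[180:225,c-20:c+20]
    ys,xs=np.nonzero(m);print(f,ys.min()+180,ys.max()+180,xs.mean()+c-20)
    o.append(cv2.resize(im[172:232,c-40:c+40],None,fx=5,fy=5,interpolation=cv2.INTER_CUBIC))
cv2.imwrite('pics/cmp3.png',np.hstack(o))
E
```

```text
w1 194 212 278.70089285714283
w9 192 210 283.26635514018693
```

View pics/cmp3.png

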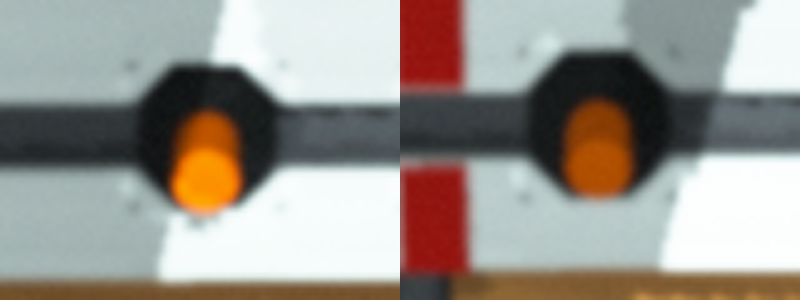

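The neck shows the same length as at the start (18 rows both times), and the shoulder fills the red-side hole. The gripper is clear, so I'm handing in.

```bash
python3 -c "
from station import *
print(job_done()); print(get_obs()['time_s'])"
```

```text
the job is handed in; nothing more can be done
None
the job is handed in; nothing more can be done
```

The length stop is at its red-marked setting: the button has popped up in the hole next to the red band, and the gripper is about 10 cm clear of it. I handed the job in at about 12 s of the 45 s allowed.

**What I did:** I gripped the button's neck and pressed it 7.9 mm down, with about 6.5 N of spring force. I then slid it about 51 mm to the red-side hole with roughly 2 N of side force, and let it spring up by itself before lifting straight off.

**Last checks:**
- **Wrist camera:** from about the same height as at the start, the neck shows the same length above the hole (18 pixel rows both times), and the black shoulder fills the hole. I read that as fully up and locked.
- **Scene and side cameras:** these put the button's top at z ≈ 94 mm, against 96 mm expected. The two views disagreed by about 2.4 mm, so this is only a weak check.
- **Contact:** the force on the gripper fell to about zero after release. The other things on the bench were not touched; I judged that from the pictures and did not measure them.

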